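# Stow two tubes on a V-cradle and chock them

## Task

Two loose metal tubes keep rolling about the potting bench. Lay the thick tube in the wide V-notches of the wooden cradle and the thin tube in the narrow ones, each lowered in without dropping it and roughly centred across both sleepers; then stand the wooden chock upright on both sleepers, also centred, lengthwise between the two tubes, so that neither can roll. Let go of everything and leave the sprayer, saucer, buckets and widger where they are.

Things in the scene. Friction and masses are not known exactly. Their poses are not given: they have to be found in the camera images.
- cradle: Fixed wooden cradle. Origin on the deck, at its centre. Two sleepers along its y (y -86 to +97 mm), 30 mm thick, centred at x = -65 and +65 mm; nothing between them but ties 12 mm high at y = -75 and +85. Flat tops 45 mm up, each cut by a wide V-notch (y = +47) and a narrow one (y = -40). Outer cheeks rise to 66 mm (beyond y = +78) and 63 mm (beyond y = -64). Tubes lie along its x.
- wide_seat (a point): Where the thick tube's centre must come to lie: on its axis over the wide V-notches (50 mm across, 14 mm deep, faces 30 degrees from level), 59.4 mm above the deck. Axes as the cradle's. The seated tube's top is 84 mm up.
- narrow_seat (a point): Where the thin tube's centre must come to lie: on its axis over the narrow V-notches (32 mm across, 9 mm deep, faces 30 degrees from level), 56.5 mm above the deck. Axes as the cradle's.
- chock_seat (a point): Where the centre of the chock's underside must stand: on the flat sleeper tops (land 46 mm wide), 45 mm above the deck, mid-way between the tubes, which when seated leave 44 mm between them. The chock's length lies along the cradle's x. Axes as the cradle's.
- thick_tube_center (a point): Centre of the loose thick metal tube, 50 mm diameter, 190 mm long, about 0.26 kg. Its x axis runs along the tube (either way round is the same). Starts lying on the deck and rolls if pushed.
- thin_tube_center (a point): Centre of the loose thin metal tube, 36 mm diameter, 190 mm long, about 0.18 kg. Its x axis runs along the tube (either way round is the same). Starts lying on the deck and rolls if pushed.
- chock_center (a point): Centre (43 mm above its underside) of the loose wooden chock, 86 mm tall, about 0.16 kg: a foot 150 mm long (x), 38 mm wide (y), 30 mm high, with an upright grip fin on its middle, 50 mm long (x), 20 mm thick (y), 30 to 86 mm above the underside. z is up; a half turn about z is the same. Starts standing on the deck.
- chock_base (a point): Centre of the chock's underside; axes as the chock's.
- sprayer: Bystander: yellow pump sprayer, 112 mm diameter, 240 mm tall, origin at the centre of its underside.
- saucer: Bystander: chipped terracotta saucer, 150 mm diameter, 28 mm high, origin at the centre of its underside.
- buckets: Bystander: two small stacked aluminium buckets, 113 mm diameter, 122 mm high, origin at the centre of the underside.
- widger: Bystander: wooden-handled steel widger, 185 mm long, lying on the deck, origin under the joint of handle and blade, handle to its -x.
Things that resemble listed ones, but are neither listed nor needed, are in the scene too. What is shaped like the part that bears thick_tube_center but green is not meant. Of the things shaped like the part that bears chock_center, the wooden one is meant.

How it is judged:
By the outcome, as a careful person would: the job done as asked, in the order asked, and still so for the second after the job is handed in, with the robot touching nothing.
It also fails if it takes over 67 s, if anything falls off the work surface, if the arm or the gripper's body presses on something with over 40 N, if the wrist force passes 120 N, or if a joint passes its speed limit or range.

## Robot

A 6-joint arm with a two-finger parallel gripper is mounted at the origin on the work surface. World frame = base frame: x ahead of the robot, y to its left, z up, the work surface at z = 0. Lengths are in mm, angles in rad, forces in N, time in s.
With the tool pointing down it reaches from about 300 to 750 mm from the base axis. Payload 8.5 kg.
Tool frame: the origin (TCP) lies midway between the tips of the shut fingers; the grasp point (between the pads) lies 19 mm behind it; z points along the fingers, y is the line along which they close (so a half turn about z gives the same grasp; the last joint's range is limited). The gripper opens to 85 mm and grips with 20 to 120 N. Pads are 22 mm wide; open, the fingers measure 114 mm over their backs; the gripper's body (76 mm by 85 mm) begins 54 mm behind the grasp point. The pads swing forward as they close: fully open they stand 13 mm farther back than shut.
Start: joints at [-1.476, 0.381, 1.297, -0, 1.464, -0.215], TCP at [167.672, -523.8, 231.322] pointing down, gripper open.
Joint ranges: [-3.11, 3.11], [-0.89, 2.33], [0.22, 2.48], [-1.42, 4.56], [0.17, 2.85], [-2.88, 2.88]. Speed limits (rad/s): [2.39, 2.39, 3.14, 3.14, 3.14, 3.14].

## Interface

Orientations are given as a rotation vector (axis times angle).
In Python, from rig import ctrl gives the robot as it stands. The module is installed in compiled form; this text tells all that it offers.
- The arm moves only by the tool jog_arm, never from a script. Its argument "increments" is a list of rows, each a list of 3 entries, a list of its own where there are three numbers: the shift along the tool's x, y, z in units of 75 cm (1.0 is 75 cm), then the turn, a rotation vector about the tool's x, y, z in units of 2 pi rad (1.0 is 2 pi rad), then the gripper command: -1 is shut, 1 is fully open, values between are in proportion. In form: [[[x, y, z], [wx, wy, wz], grip], ...]. A call has exactly 5 rows; each row is the pose to reach, as a shift and turn from the pose commanded when the call began, along the tool's axes at that moment, turning the shorter way round; what a row does not reach only later rows make up. A row lasts 1/12 s, in which the tool goes at most 41.7 mm and 7.16 degrees, less where a joint would pass 70% of its speed; a pose out of reach is approached as far as the arm can. A call with a number of a shift or a turn outside -1 to 1 is refused whole. A call with a gripper value outside its range is refused whole. The fingers move at their own pace and stop on an object; the grip force is fixed at half the most. Time passes only in rows, so rows that repeat a pose let the fingers close, or fill a call up. It gives the time, the measured TCP pose, the force, the opening and the grip force at its end, in the units of the state.
- ctrl.sense(): the state, without advancing time (a new reading comes with each control period).
- ctrl.get_image(name): name is "side" or "top" or "wrist"; returns the picture (420x560x3 uint8, red, green, blue); there is no depth.
- ctrl.calibration(name): a dict with "fovy" (degrees; the focal length in pixels is half the picture's height over the tangent of half this angle, whatever the lens; pixels are square), "cx", "cy" (the principal point, pixels), "D" ([k1, k2, p1, p2, k3] as OpenCV has them; the pictures are not rectified), "eye" and "rotation" of the camera in the world; the wrist camera has in their place "tool_from_camera" (4x4, takes a point from camera to tool coordinates, whose origin is the TCP and whose axes are the flange's). Camera axes: x right, y down, z forward; pixel columns grow to the right and rows downward; lengths in mm; the calibration is good to about 2 mm. A picture is of the moment at which its call begins: read the wrist's pose just before it. calibration takes no time and is no camera call.
- ctrl.sign_off(): hands the job in; it is judged then, once.
The state is a dict: "time_s": time; "joint_pos": joint angles; "joint_velocities": joint speeds; "tau": joint torques, N m; "ee_pos": TCP position; "tool_rot": TCP orientation; "ft_force": force on the tool from outside, world axes, zero at the start; "ft_torque": the same for the moment, N m; "grip_width": opening from 0.0 (shut) to 1.0 (fully open); "finger_force": force on a finger pad.
Only numpy, scipy, OpenCV 4.12 (cv2) and the standard library are available. Lean on these libraries where they do the work, as an engineer would, in place of code of your own. Each camera call takes 0.05 s, during which the arm holds its last target. There are 200 camera calls.

## Working session

There is one attempt and no reset: what is moved stays moved. The work goes in short steps, Python scripts to look and compute and a tool call to move; the robot and the scene stay as the last step left them, time stands still between calls to the robot, and variables do not carry over. Pictures are saved under pics/ and viewed, at most 10 in all, crops included, and the job is handed in when it is done.

Besides the shell and the picture viewer there is one more tool, called after "Request:" as a command line: name --argument value ..., lists and objects as JSON in quotes. jog_arm: Moves the arm, as the interface text tells. Its arguments: {"type":"object","properties":{"increments":{"type":"array"}},"required":["increments"]}

```bash
mkdir -p pics
cat > h.py <<'E'
import numpy as np, cv2
from rig import ctrl
from scipy.spatial.transform import Rotation as R
def cam(name, s=None):
    c=ctrl.calibration(name); f=210/np.tan(np.radians(c["fovy"])/2)
    K=np.array([[f,0,c["cx"]],[0,f,c["cy"]],[0,0,1.]])
    if "eye" in c: return K,np.array(c["D"]),np.array(c["rotation"]).reshape(3,3),np.array(c["eye"])
    s=s or ctrl.sense(); T=np.array(c["tool_from_camera"]).reshape(4,4); Q=R.from_rotvec(s["tool_rot"]).as_matrix()
    return K,np.array(c["D"]),Q@T[:3,:3],Q@T[:3,3]+np.array(s["ee_pos"])
def px2w(cm,uv,z):
    K,D,Rm,e=cm
    n=cv2.undistortPoints(np.array([[uv]],float),K,D)[0,0]
    d=Rm@np.array([n[0],n[1],1]); return np.round(e+d*(z-e[2])/d[2],1)
def w2px(cm,P):
    K,D,Rm,e=cm
    p=(np.atleast_2d(P)-e)@Rm
    return cv2.projectPoints(p,np.zeros(3),np.zeros(3),K,D)[0][:,0]
def snap(name,fn):
    s=ctrl.sense(); im=ctrl.get_image(name)[:,:,::-1].copy(); cv2.imwrite("pics/"+fn,im); return s,im
def goal(pos,yaw,s=None):
    "increments to TCP pos with tool down, tool y axis (closing) at angle yaw (mod pi) from world x"
    s=s or ctrl.sense(); Q=R.from_rotvec(s["tool_rot"]).as_matrix()
    best=None
    for k in (0,np.pi):
        y=np.array([np.cos(yaw+k),np.sin(yaw+k),0]); z=np.array([0,0,-1.]); x=np.cross(y,z)
        G=np.c_[x,y,z]; rv=R.from_matrix(Q.T@G).as_rotvec()
        if best is None or np.linalg.norm(rv)<np.linalg.norm(best): best=rv
    return np.round(Q.T@(np.array(pos)-s["ee_pos"])/750,4), np.round(best/2/np.pi,4)
E
python3 - <<'E'
from h import *
for n in ("top","side","wrist"):
    s,im=snap(n,n+"0.png"); c=cam(n,s); print(n,c[3].round(),c[2].round(2).tolist(),c[0][0,0])
print(s)
a=cv2.imread("pics/top0.png");cv2.imwrite("pics/top0b.png",cv2.resize(a,(800,600)))
E
```

```text
Traceback (most recent call last):
  File "h.py", line 7, in cam
    if "eye" in c: return K,np.array(c["D"]),np.array(c["rotation"]).reshape(3,3),np.array(c["eye"])
                                             ~~~~~~~~~~~~~~~~~~~~~~~~~~~~~~~^^^^^
ValueError: cannot reshape array of size 3 into shape (3,3)
```

```bash
sed -i 's/np.array(c\["rotation"\]).reshape(3,3)/R.from_rotvec(c["rotation"]).as_matrix()/' h.py
python3 - <<'E'
from h import *
for n in ("top","side","wrist"):
    s,im=snap(n,n+"0.png"); c=cam(n,s); print(n,c[3].round(),c[2].round(2).tolist(),c[0][0,0])
print(s)
a=cv2.imread("pics/top0.png");cv2.imwrite("pics/top0b.png",cv2.resize(a,(800,600)))
E
```

```text
top [ 449.   -3. 1266.] [[0.02, -1.0, 0.05], [-1.0, -0.02, -0.01], [0.01, -0.05, -1.0]] 380.00310286288504
side [-183.  652.  967.] [[-0.71, -0.48, 0.52], [-0.71, 0.49, -0.51], [-0.01, -0.73, -0.68]] 407.8764791126408
wrist [ 235. -502.  374.] [[0.3, -0.91, -0.27], [-0.95, -0.29, -0.08], [-0.0, 0.28, -0.96]] 369.89119402216244
{'time_s': 0.15, 'joint_pos': array([-1.47633331e+00,  3.81048367e-01,  1.29803582e+00,  1.56236384e-06,
        1.46360915e+00, -2.15288549e-01]), 'joint_velocities': array([ 0.00021026, -0.00397725, -0.00220363, -0.00100123,  0.0010418 ,
       -0.00075138]), 'tau': array([ 2.24924792e-03, -4.48626137e+01, -2.31344229e+01, -2.12944719e-04,
        3.79187739e-03, -2.20229322e-05]), 'ee_pos': array([ 167.63477215, -523.59672941,  230.86692872]), 'tool_rot': array([-3.10290459e+00, -4.84444102e-01, -1.06785308e-04]), 'ft_force': array([-0.07030549,  0.43580853,  0.09902161]), 'ft_torque': array([-0.01795908,  0.01614948, -0.01546738]), 'finger_force': 0.0, 'grip_width': 0.9991818746691217}
```

View pics/top0b.png

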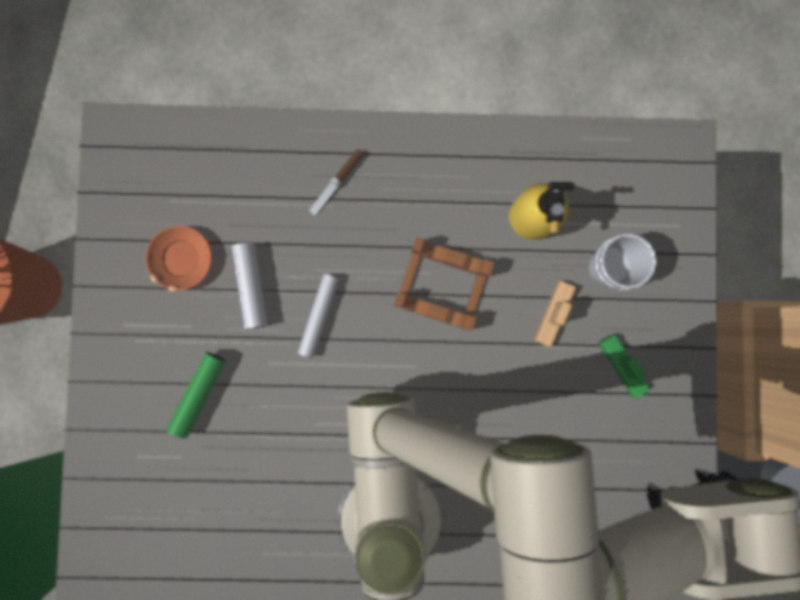

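View pics/side0.png

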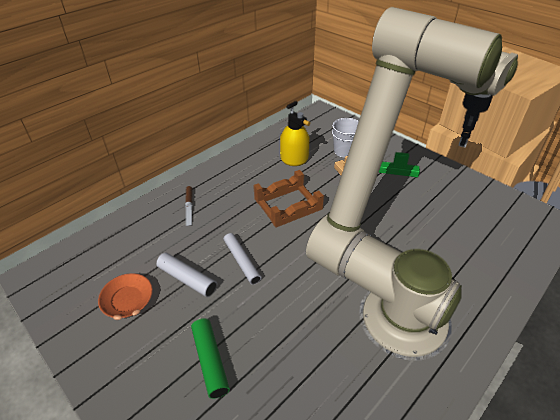

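The top view shows the thick tube at about (250,286), the thin one at (319,315), the cradle at (445,284), and the wooden chock at (556,314), all in 800x600 pixels. I'll enlarge that area.

Run:
```python
import cv2
a=cv2.imread("pics/top0.png")
c=a[155:265,155:415];c=cv2.resize(c,None,fx=3,fy=3,interpolation=cv2.INTER_CUBIC);cv2.imwrite("pics/c0.png",c)
```

```text
(no output)
```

View pics/c0.png

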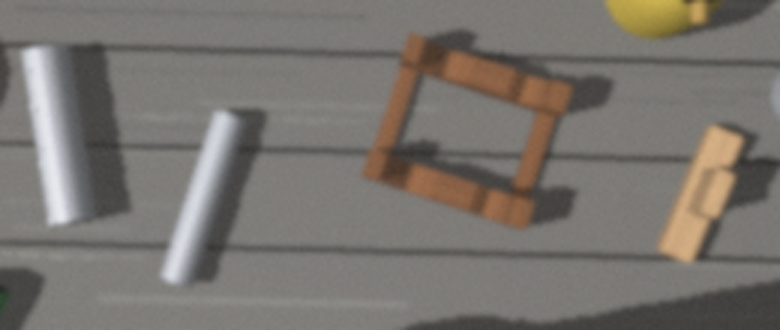

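The crop shows: thick tube axis from (45,47) to (72,221), thin tube axis from (228,112) to (176,280). Cradle outer corners are at (408,35), (575,82), (362,178) and (527,228), and chock foot corners at (712,124), (745,138), (693,262) and (659,248).

Run:
```python
from h import *
c=cam("top")
def w(u,v,z): return px2w(c,(155+u/3,155+v/3),z)
def ax(a,b,z):
    p,q=w(*a,z),w(*b,z); d=q-p; print(p,q,"mid",(p+q)/2,"len",np.hypot(*d[:2]).round(1),"yaw",np.degrees(np.arctan2(d[1],d[0])).round(1))
ax((45,47),(72,221),25); ax((228,112),(176,280),18)
ax(((712+745)/2,131),((693+659)/2,255),30)
P=[w(408,35,64),w(575,82,64),w(362,178,64),w(527,228,64)]
for p in P: print(p)
print("cradle ctr",sum(P)/4,"sl yaw",[np.degrees(np.arctan2(*(P[i+1]-P[i])[1::-1])) for i in(0,2)],"x yaw",[np.degrees(np.arctan2(*(P[i]-P[i+2])[1::-1])) for i in (0,1)],np.linalg.norm(P[1]-P[0]),np.linalg.norm(P[0]-P[2]))
```

```text
[617.4 354.3  25. ] [428.8 318.3  25. ] mid [523.1 336.3  25. ] len 192.0 yaw -169.2
[551.8 154.1  18. ] [367.2 205.1  18. ] mid [459.5 179.6  18. ] len 191.5 yaw 164.6
[ 543.2 -392.1   30. ] [ 407.3 -336.4   30. ] mid [ 475.25 -364.25   30.  ] len 146.9 yaw 157.7
[634.4 -39.9  64. ]
[ 588.7 -218.    64. ]
[481.7   5.2  64. ]
[ 433.1 -169.8   64. ]
cradle ctr [ 534.475 -105.625   64.   ] sl yaw [np.float64(-104.39145612273377), np.float64(-105.52073370353605)] x yaw [np.float64(-16.454524531888303), np.float64(-17.211341528046503)] 183.86979088474536 159.22091571147303
```

```bash
cat >> h.py <<'E'
def plan(wps,s=None):
    "wps: (pos,yaw_deg of closing line); prints chained increments, splitting long legs"
    s=dict(s or ctrl.sense())
    for pos,yaw in wps:
        p0=np.array(s["ee_pos"]); d=np.array(pos,float)-p0
        n=max(1,int(np.ceil(np.linalg.norm(d)/200)))
        for i in range(n):
            p=p0+d*(i+1)/n; sh,tr=goal(p,np.radians(yaw),s)
            print(sh.tolist(),tr.tolist(),"->",p.round())
            Q=R.from_rotvec(s["tool_rot"])*R.from_rotvec(tr*2*np.pi)
            s=dict(ee_pos=p,tool_rot=Q.as_rotvec())
E
python3 - <<'E'
from h import *
plan([((470,-105,300),74.5)])
E
```

```text
[0.1847, -0.1363, -0.0305] [-0.0001, 0.0, 0.0924] -> [ 268. -384.  254.]
[0.0797, -0.2152, -0.0306] [-0.0, 0.0, -0.0] -> [ 369. -245.  277.]
[0.0797, -0.2152, -0.0306] [-0.0, 0.0, -0.0] -> [ 470. -105.  300.]
```

Request:
jog_arm --increments '[[[0.1847,-0.1363,-0.0305],[0,0,0.0924],1],[[0.1847,-0.1363,-0.0305],[0,0,0.0924],1],[[0.1847,-0.1363,-0.0305],[0,0,0.0924],1],[[0.1847,-0.1363,-0.0305],[0,0,0.0924],1],[[0.1847,-0.1363,-0.0305],[0,0,0.0924],1]]'

```text
time_s: 0.62
ee_pos: [270.5, -380.5, 255.1]
tool_rot: [-3.112, 0.429, -0.002]
ft_force: [0.9, -0.2, -0.2]
grip_width: 1.002
finger_force: 0.0
```

Request:
jog_arm --increments '[[[0.0797,-0.2152,-0.0306],[0,0,0],1],[[0.0797,-0.2152,-0.0306],[0,0,0],1],[[0.0797,-0.2152,-0.0306],[0,0,0],1],[[0.0797,-0.2152,-0.0306],[0,0,0],1],[[0.0797,-0.2152,-0.0306],[0,0,0],1]]'

```text
time_s: 1.03
ee_pos: [371.4, -240.4, 278.2]
tool_rot: [-3.114, 0.416, -0.003]
ft_force: [-0.1, 0.1, 0.1]
grip_width: 1.001
finger_force: 0.0
```

Request:
jog_arm --increments '[[[0.0797,-0.2152,-0.0306],[0,0,0],1],[[0.0797,-0.2152,-0.0306],[0,0,0],1],[[0.0797,-0.2152,-0.0306],[0,0,0],1],[[0.0797,-0.2152,-0.0306],[0,0,0],1],[[0.0797,-0.2152,-0.0306],[0,0,0],1]]'

```text
time_s: 1.45
ee_pos: [472.2, -101.2, 300.7]
tool_rot: [-3.113, 0.416, -0.003]
ft_force: [-0.8, -0.1, -0.0]
grip_width: 1.0
finger_force: 0.0
```

Run:
```python
from h import *
s,im=snap("wrist","w1.png"); 
s,im=snap("wrist","w1.png"); c=cam("wrist",s); print(s["time_s"],s["ee_pos"],s["tool_rot"],c[3])
np.save("w1.npy",np.r_[s["ee_pos"],s["tool_rot"]])
cv2.imwrite("pics/w1b.png",cv2.resize(im,(800,600),interpolation=cv2.INTER_CUBIC))
```

```text
1.5 [ 471.56254521 -102.39156607  300.31687079] [-3.11347030e+00  4.16513964e-01 -1.22976339e-03] [ 539.64198758 -121.13594379  443.81947414]
```

View pics/w1b.png

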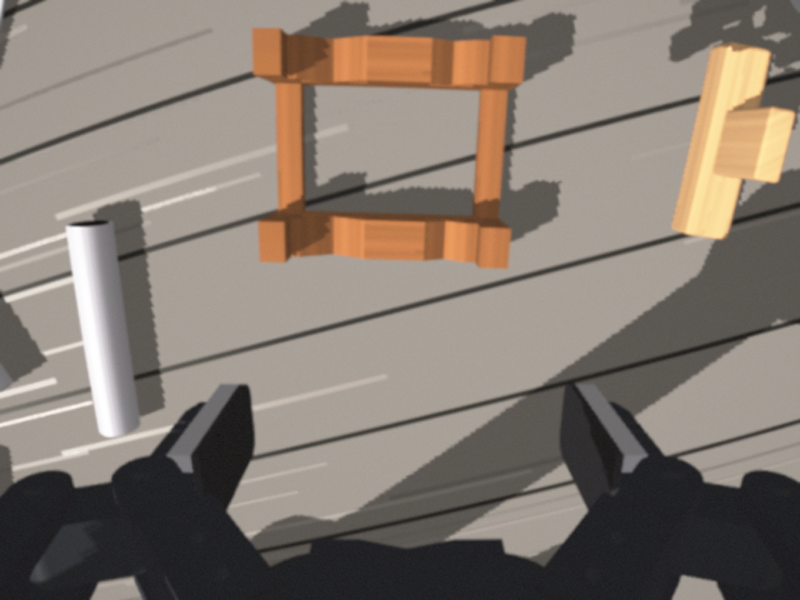

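The wrist view settles the orientation. The wide notch spans columns 287–364 on the near sleeper, so it is on the left, and the narrow one (425–477) is on the right. I'll fit the cradle pose to the land and cheek corners.

Run:
```python
from h import *
from scipy.optimize import least_squares
a=np.load("w1.npy"); c=cam("wrist",dict(ee_pos=a[:3],tool_rot=a[3:]))
M=np.array([[-50,22,45],[-80,22,45],[-50,-24,45],[-80,-24,45],[80,22,45],[80,-24,45],[50,-24,45],[50,22,45],[-80,97,66],[-80,-86,63],[80,97,66],[80,-86,63]],float)
U=np.array([[364,219],[363,257],[425,219],[424,259],[367,35],[432,38],[431,83],[365,81],[260,262],[508,268],[253,28],[525,36]])*.7
def T(p,M):
    C,S=np.cos(p[2]),np.sin(p[2]); return M@np.array([[C,S,0],[-S,C,0],[0,0,1]])+[p[0],p[1],0]
r=least_squares(lambda p:(w2px(c,T(p,M))-U).ravel(),[534,-105,-.27])
print(r.x[:2],np.degrees(r.x[2])); print((w2px(c,T(r.x,M))-U).round(1).tolist())
for n,q in dict(wide=[0,47,59.4],narrow=[0,-40,56.5],ch=[0,-1,45]).items(): print(n,T(r.x,np.array([q])).round(1))
# thin tube, chock from this view
def ax(p,q,z):
    A,B=px2w(c,np.array(p)*.7,z),px2w(c,np.array(q)*.7,z); d=A-B; print((A+B)/2,np.linalg.norm(d),np.degrees(np.arctan2(d[1],d[0])))
ax((90,222),(119,433),18); ax((723,46),(686,232),30); ax((0.5*(723+768),48),(.5*(675+726),234),30)
plan([((515,300,250),98),((523,336,160),100.8)])
```

```text
[ 535.21801534 -110.81730409] -17.009658323225427
[[0.2, 0.2], [0.6, 0.8], [0.1, 1.5], [-0.3, 0.6], [-0.3, 0.2], [0.1, -0.5], [-0.4, -0.9], [0.6, -0.8], [0.0, -0.4], [-0.2, -0.2], [-0.7, -0.3], [0.3, 0.2]]
wide [[549.  -65.9  59.4]]
narrow [[ 523.5 -149.1   56.5]]
ch [[ 534.9 -111.8   45. ]]
[456.2  179.75  18.  ] 199.22984214218505 -17.31628151661108
[ 482.45 -345.95   30.  ] 143.0136357135221 -20.33565988883204
[ 477.45 -360.8    30.  ] 144.80003453038256 -22.580296045827588
[-0.0284, -0.1784, 0.0222] [0.0, 0.0, -0.0648] -> [485.  31. 283.]
[0.0446, -0.1751, 0.0222] [0.0, 0.0, 0.0] -> [500. 165. 267.]
[0.0446, -0.1751, 0.0222] [0.0, 0.0, 0.0] -> [515. 300. 250.]
[0.0173, -0.0461, 0.12] [0.0, 0.0, -0.0078] -> [523. 336. 160.]
```

Run:
```python
from h import *
plan([((450,325,200),100.8)])
```

```text
[-0.0592, -0.1815, 0.0444] [0.0, 0.0, -0.0726] -> [464.  39. 267.]
[0.0268, -0.189, 0.0444] [0.0, 0.0, 0.0] -> [457. 182. 233.]
[0.0268, -0.189, 0.0444] [0.0, 0.0, 0.0] -> [450. 325. 200.]
```

Request:
jog_arm --increments '[[[-0.0592,-0.1815,0.0444],[0,0,-0.0726],1],[[-0.0592,-0.1815,0.0444],[0,0,-0.0726],1],[[-0.0592,-0.1815,0.0444],[0,0,-0.0726],1],[[-0.0592,-0.1815,0.0444],[0,0,-0.0726],1],[[-0.0592,-0.1815,0.0444],[0,0,-0.0726],1]]'

```text
time_s: 1.97
ee_pos: [462.1, 39.6, 265.6]
tool_rot: [-3.126, -0.3, 0.004]
ft_force: [0.9, -0.0, 0.3]
grip_width: 1.001
finger_force: 0.0
```

Request:
jog_arm --increments '[[[0.0268,-0.189,0.0444],[0,0,0],1],[[0.0268,-0.189,0.0444],[0,0,0],1],[[0.0268,-0.189,0.0444],[0,0,0],1],[[0.0268,-0.189,0.0444],[0,0,0],1],[[0.0268,-0.189,0.0444],[0,0,0],1]]'

```text
time_s: 2.38
ee_pos: [456.6, 182.1, 232.2]
tool_rot: [-3.128, -0.292, 0.004]
ft_force: [-0.5, 0.0, 0.3]
grip_width: 1.002
finger_force: 0.0
```

Request:
jog_arm --increments '[[[0.0268,-0.189,0.0444],[0,0,0],1],[[0.0268,-0.189,0.0444],[0,0,0],1],[[0.0268,-0.189,0.0444],[0,0,0],1],[[0.0268,-0.189,0.0444],[0,0,0],1],[[0.0268,-0.189,0.0444],[0,0,0],1]]'

```text
time_s: 2.8
ee_pos: [451.1, 324.9, 198.7]
tool_rot: [3.128, 0.292, -0.003]
ft_force: [0.0, -0.5, 0.7]
grip_width: 0.995
finger_force: 0.0
```

Run:
```python
from h import *
s,im=snap("wrist","w2.png"); 
s,im=snap("wrist","w2.png"); c=cam("wrist",s); print(s["time_s"],s["ee_pos"],s["tool_rot"],c[3])
np.save("w2.npy",np.r_[s["ee_pos"],s["tool_rot"]])
cv2.imwrite("pics/w2b.png",cv2.resize(im,(800,600),interpolation=cv2.INTER_CUBIC))
```

```text
2.85 [451.47276535 323.17820112 199.39337953] [ 3.12707633e+00  2.90720651e-01 -1.98038705e-03] [521.13019482 336.71510936 342.74870654]
```

View pics/w2b.png

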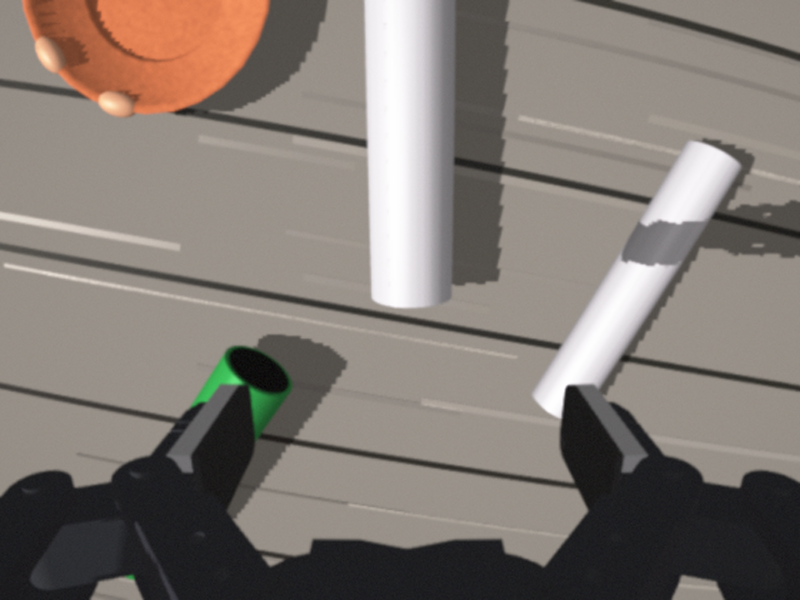

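The thick tube runs from its near end at (411,307) up to the top edge at (410,0), almost in line with the tool. The saucer is at the upper left and the thin tube at the right, from (556,405) to (716,152).

Run:
```python
from h import *
a=np.load("w2.npy"); c=cam("wrist",dict(ee_pos=a[:3],tool_rot=a[3:]))
e=px2w(c,(411*.7,307*.7),50); n=px2w(c,(411.5*.7,295*.7),25); f=px2w(c,(410.5*.7,0),25)
d=(f-n)/np.linalg.norm(f-n); yaw=np.degrees(np.arctan2(d[1],d[0])); m=e+95*d; m[2]=25
print(e,n,f,yaw,m)
A,B=px2w(c,(716*.7,153*.7),25),px2w(c,(555*.7,406*.7),25);print("thin",(A+B)/2,np.linalg.norm(A-B),np.degrees(np.arctan2(*(A-B)[1::-1])))
plan([((m[0],m[1],110),90+yaw),((m[0],m[1],12),90+yaw)])
```

```text
[430.2 317.   50. ] [430.3 316.5  25. ] [596.8 348.5  25. ] 10.879145257011587 [523.49261016 334.93011126  25.        ]
thin [461.45 179.6   25.  ] 188.212884787413 -16.673001894066925
[0.0972, 0.0008, 0.1199] [0.0002, 0.0001, -0.0009] -> [523. 335. 110.]
[-0.0, 0.0, 0.1307] [-0.0, -0.0, -0.0] -> [523. 335.  12.]
```

Request:
jog_arm --increments '[[[0.0972,0.0008,0.12],[0,0,-0.0009],1],[[0.0972,0.0008,0.12],[0,0,-0.0009],1],[[0.0972,0.0008,0.12],[0,0,-0.0009],1],[[0.0972,0.0008,0.12],[0,0,-0.0009],1],[[0.0972,0.0008,0.12],[0,0,-0.0009],1]]'

```text
time_s: 3.32
ee_pos: [523.7, 334.1, 109.3]
tool_rot: [3.127, 0.294, -0.004]
ft_force: [0.7, 0.2, 0.8]
grip_width: 0.995
finger_force: 0.0
```

Request:
jog_arm --increments '[[[0,0,0.04],[0,0,0],1],[[0,0,0.08],[0,0,0],1],[[0,0,0.11],[0,0,0],1],[[0,0,0.13],[0,0,0],1],[[0,0,0.141],[0,0,0],1]]'

```text
time_s: 3.73
ee_pos: [522.6, 335.5, 4.8]
tool_rot: [3.127, 0.298, 0.0]
ft_force: [-0.5, -0.9, 0.2]
grip_width: 0.999
finger_force: 0.0
```

Request:
jog_arm --increments '[[[0,0,0],[0,0,0],0.5],[[0,0,0],[0,0,0],0],[[0,0,0],[0,0,0],-1],[[0,0,0],[0,0,0],-1],[[0,0,0],[0,0,0],-1]]'

```text
time_s: 4.15
ee_pos: [523.6, 336.8, 6.8]
tool_rot: [-3.127, -0.3, -0.005]
ft_force: [-1.1, -1.3, 6.4]
grip_width: 0.565
finger_force: 61.4
```

Request:
jog_arm --increments '[[[0,0,0],[0,0,0],-1],[[0,0,0],[0,0,0],-1],[[0,0,0],[0,0,0],-1],[[0,0,0],[0,0,0],-1],[[0,0,0],[0,0,0],-1]]'

```text
time_s: 4.57
ee_pos: [523.6, 336.8, 6.8]
tool_rot: [-3.127, -0.3, -0.005]
ft_force: [-0.5, -1.8, 5.3]
grip_width: 0.568
finger_force: 61.3
```

Run:
```python
from h import *
s=ctrl.sense();print(s["ee_pos"],s["tool_rot"],s["grip_width"])
# tube yaw 10.9 -> -17 ; lift, carry over
plan([((523.5,334.9,150),100.9),((549,-65.9,160),73),((549,-65.9,70),73)])
```

```text
[523.59513313 336.81495137   6.79314966] [-3.12677581 -0.29963908 -0.00545064] 0.5682139171731646
[0.0001, 0.0025, -0.1909] [-0.0, -0.0006, 0.0001] -> [524. 335. 150.]
[-0.0226, 0.1771, -0.0045] [-0.0, 0.0, 0.0775] -> [532. 201. 153.]
[0.0629, 0.167, -0.0045] [-0.0, 0.0, 0.0] -> [540.  68. 157.]
[0.0629, 0.167, -0.0045] [-0.0, 0.0, 0.0] -> [549. -66. 160.]
[0.0, 0.0, 0.12] [-0.0, 0.0, 0.0] -> [549. -66.  70.]
```

Request:
jog_arm --increments '[[[0,0,-0.03],[0,0,0],-1],[[0,0,-0.08],[0,0,0],-1],[[0,0,-0.13],[0,0,0],-1],[[0,0,-0.17],[0,0,0],-1],[[0,0,-0.19],[0,0,0],-1]]'

```text
time_s: 4.98
ee_pos: [523.6, 337.2, 152.6]
tool_rot: [-3.125, -0.3, -0.011]
ft_force: [-0.3, 0.3, -3.4]
grip_width: 0.565
finger_force: 63.3
```

Request:
jog_arm --increments '[[[-0.0045,0.035,0],[0,0,0.0155],-1],[[-0.009,0.071,0],[0,0,0.031],-1],[[-0.0136,0.106,0],[0,0,0.0465],-1],[[-0.018,0.142,0],[0,0,0.062],-1],[[-0.0226,0.1771,-0.0045],[0,0,0.0775],-1]]'

```text
time_s: 5.4
ee_pos: [530.7, 201.8, 150.8]
tool_rot: [3.106, -0.47, -0.0]
ft_force: [0.6, 0.7, -2.9]
grip_width: 0.567
finger_force: 63.3
```

Request:
jog_arm --increments '[[[0.0126,0.0334,0],[0,0,0],-1],[[0.0252,0.0668,0],[0,0,0],-1],[[0.0377,0.1,0],[0,0,0],-1],[[0.05,0.1336,0],[0,0,0],-1],[[0.0629,0.167,-0.0045],[0,0,0],-1]]'

```text
time_s: 5.82
ee_pos: [539.2, 68.3, 154.2]
tool_rot: [3.107, -0.463, -0.0]
ft_force: [1.0, -0.0, -3.1]
grip_width: 0.565
finger_force: 63.3
```

Run:
```python
from h import *
s=ctrl.sense();print(s["ee_pos"],s["tool_rot"],s["grip_width"])
plan([((549,-65.9,150),73),((549,-65.9,70),73)])
```

```text
[539.23174339  68.31550597 154.19985481] [ 3.10729463e+00 -4.62929166e-01 -3.32435494e-05] 0.5645293364206913
[0.0646, 0.1674, 0.0056] [0.0, 0.0, 0.0001] -> [549. -66. 150.]
[0.0, -0.0, 0.1067] [0.0, 0.0, 0.0] -> [549. -66.  70.]
```

Request:
jog_arm --increments '[[[0.0129,0.0335,0],[0,0,0],-1],[[0.0258,0.067,0],[0,0,0],-1],[[0.0388,0.1004,0],[0,0,0],-1],[[0.0517,0.134,0],[0,0,0],-1],[[0.0646,0.1674,0.0056],[0,0,0],-1]]'

```text
time_s: 6.23
ee_pos: [549.7, -66.1, 151.1]
tool_rot: [3.107, -0.463, 0.004]
ft_force: [1.3, -0.5, -2.3]
grip_width: 0.569
finger_force: 63.3
```

Request:
jog_arm --increments '[[[0,0,0.02],[0,0,0],-1],[[0,0,0.045],[0,0,0],-1],[[0,0,0.07],[0,0,0],-1],[[0,0,0.09],[0,0,0],-1],[[0,0,0.1],[0,0,0],-1]]'

```text
time_s: 6.65
ee_pos: [548.8, -64.5, 73.6]
tool_rot: [-3.107, 0.463, 0.003]
ft_force: [0.6, 0.6, -2.5]
grip_width: 0.57
finger_force: 63.3
```

Run:
```python
from h import *
s,im=snap("wrist","w3.png"); print(s["ee_pos"],s["tool_rot"],s["ft_force"])
s,im=snap("wrist","w3.png"); 
s=ctrl.sense();print(s["ee_pos"],s["tool_rot"])
plan([((549,-65.9,42),73)])
cv2.imwrite("pics/w3b.png",cv2.resize(im,(800,600),interpolation=cv2.INTER_CUBIC))
```

```text
[548.78491866 -64.49118669  73.57634884] [-3.10692164e+00  4.63309456e-01  2.55409989e-03] [ 0.62338198  0.56637396 -2.50558467]
[549.07906459 -64.48322985  74.17056092] [-3.10702255e+00  4.63010395e-01  2.30632455e-03]
[0.0005, 0.0018, 0.0429] [-0.0, 0.0002, 0.0001] -> [549. -66.  42.]
```

View pics/w3b.png

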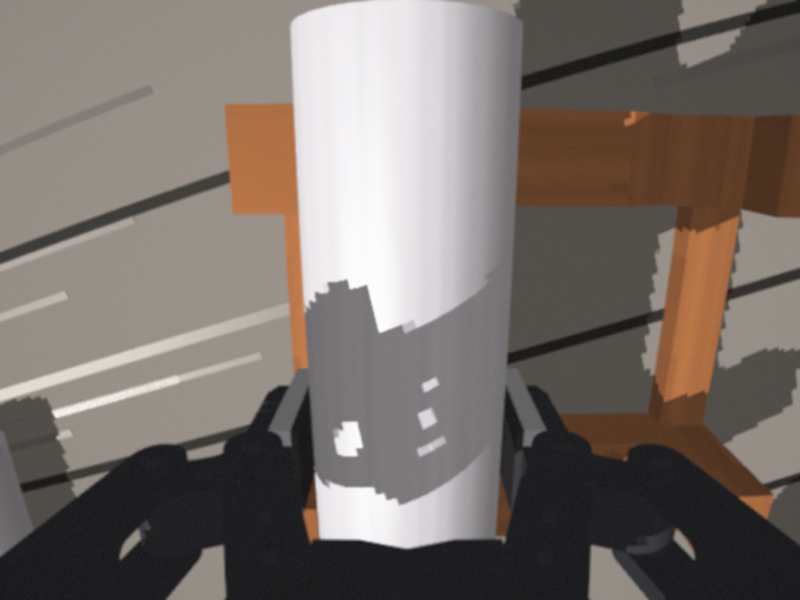

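The tube is parallel to the cradle and over the wide notches: tube edges at columns 292–521, far sleeper at rows 105–210. Lowering it now.

Request:
jog_arm --increments '[[[0,0.001,0.012],[0,0,0],-1],[[0,0.002,0.022],[0,0,0],-1],[[0,0.002,0.03],[0,0,0],-1],[[0,0.002,0.034],[0,0,0],-1],[[0,0.002,0.036],[0,0,0],-1]]'

```text
time_s: 7.17
ee_pos: [548.9, -66.0, 47.0]
tool_rot: [-3.107, 0.463, 0.001]
ft_force: [-0.0, 1.0, -2.0]
grip_width: 0.567
finger_force: 63.3
```

Request:
jog_arm --increments '[[[0,0,0.0012],[0,0,0],-1],[[0,0,0.0025],[0,0,0],-1],[[0,0,0.0036],[0,0,0],-1],[[0,0,0.0036],[0,0,0],-1],[[0,0,0.0036],[0,0,0],-1]]'

```text
time_s: 7.58
ee_pos: [549.2, -66.0, 44.9]
tool_rot: [3.107, -0.463, 0.0]
ft_force: [-0.3, -0.5, -3.1]
grip_width: 0.564
finger_force: 63.3
```

Request:
jog_arm --increments '[[[0,0,0.001],[0,0,0],-1],[[0,0,0.002],[0,0,0],-1],[[0,0,0.003],[0,0,0],-1],[[0,0,0.003],[0,0,0],-1],[[0,0,0.003],[0,0,0],-1]]'

```text
time_s: 8.0
ee_pos: [549.1, -66.0, 42.5]
tool_rot: [-3.107, 0.463, 0.0]
ft_force: [-0.6, -0.2, -2.0]
grip_width: 0.568
finger_force: 63.3
```

Request:
jog_arm --increments '[[[0,0,0.001],[0,0,0],-1],[[0,0,0.002],[0,0,0],-1],[[0,0,0.0027],[0,0,0],-1],[[0,0,0.0027],[0,0,0],-1],[[0,0,0.0027],[0,0,0],-1]]'

```text
time_s: 8.42
ee_pos: [549.4, -65.9, 41.7]
tool_rot: [3.107, -0.463, 0.002]
ft_force: [-3.1, 2.1, 9.4]
grip_width: 0.568
finger_force: 64.8
```

Request:
jog_arm --increments '[[[0,0,0],[0,0,0],0.4],[[0,0,0],[0,0,0],0.7],[[0,0,0],[0,0,0],1],[[0,0,0],[0,0,0],1],[[0,0,0],[0,0,0],1]]'

```text
time_s: 8.83
ee_pos: [549.1, -66.1, 40.4]
tool_rot: [3.107, -0.463, -0.0]
ft_force: [-1.0, 0.5, 0.4]
grip_width: 0.998
finger_force: 0.0
```

Request:
jog_arm --increments '[[[0,0,-0.01],[0,0,0],1],[[0,0,-0.04],[0,0,0],1],[[0,0,-0.08],[0,0,0],1],[[0,0,-0.13],[0,0,0],1],[[0,0,-0.17],[0,0,0],1]]'

```text
time_s: 9.25
ee_pos: [549.2, -66.0, 170.9]
tool_rot: [3.107, -0.463, 0.002]
ft_force: [0.4, -0.4, 0.2]
grip_width: 0.999
finger_force: 0.0
```

Run:
```python
from h import *
s=ctrl.sense();print(s["ee_pos"],s["grip_width"])
plan([((390,195,190),73.4)])
```

```text
[549.15569469 -66.04683271 170.90504352] 0.9988726880069649
[-0.1522, -0.1355, -0.013] [0.0, -0.0002, -0.001] -> [470.  64. 180.]
[-0.1514, -0.1365, -0.0128] [0.0, -0.0, 0.0] -> [390. 195. 190.]
```

Request:
jog_arm --increments '[[[-0.1522,-0.1355,-0.013],[0,0,0],1],[[-0.1522,-0.1355,-0.013],[0,0,0],1],[[-0.1522,-0.1355,-0.013],[0,0,0],1],[[-0.1522,-0.1355,-0.013],[0,0,0],1],[[-0.1522,-0.1355,-0.013],[0,0,0],1]]'

```text
time_s: 9.67
ee_pos: [466.7, 68.0, 178.9]
tool_rot: [-3.107, 0.457, 0.0]
ft_force: [-1.2, 0.1, 1.3]
grip_width: 0.997
finger_force: 0.0
```

Request:
jog_arm --increments '[[[-0.1514,-0.1365,-0.0128],[0,0,0],1],[[-0.1514,-0.1365,-0.0128],[0,0,0],1],[[-0.1514,-0.1365,-0.0128],[0,0,0],1],[[-0.1514,-0.1365,-0.0128],[0,0,0],1],[[-0.1514,-0.1365,-0.0128],[0,0,0],1]]'

```text
time_s: 10.08
ee_pos: [388.4, 198.4, 188.3]
tool_rot: [-3.107, 0.456, -0.0]
ft_force: [-0.3, -1.1, 0.6]
grip_width: 0.999
finger_force: 0.0
```

Run:
```python
from h import *
s,im=snap("wrist","w4.png"); 
s,im=snap("wrist","w4.png"); c=cam("wrist",s); print(s["time_s"],s["ee_pos"],s["tool_rot"],c[3])
np.save("w4.npy",np.r_[s["ee_pos"],s["tool_rot"]])
cv2.imwrite("pics/w4b.png",cv2.resize(im,(800,600),interpolation=cv2.INTER_CUBIC))
```

```text
10.1333 [389.88009093 196.91448738 188.11247808] [-3.10774338e+00  4.57270867e-01 -1.66797516e-03] [457.40268933 176.37014516 331.63542002]
```

View pics/w4b.png

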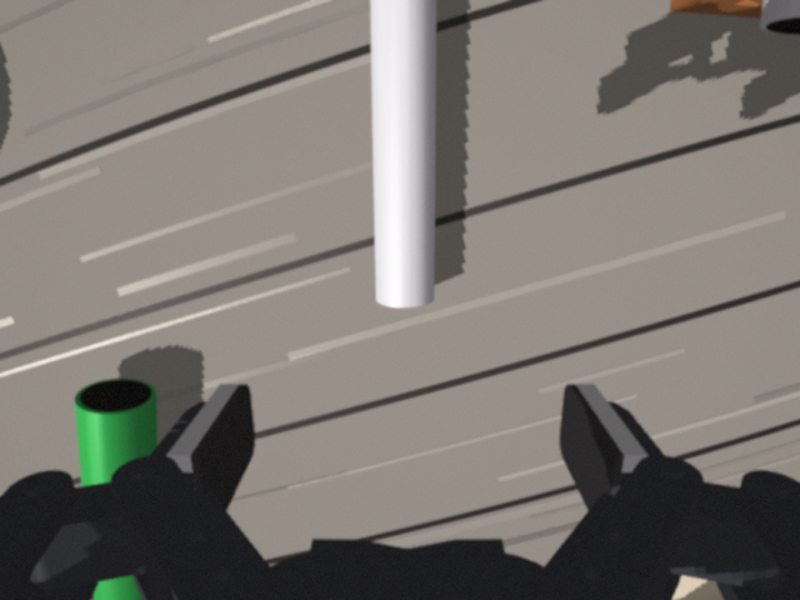

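The thin tube runs straight ahead, near end at (405,307) and leaving the top edge at (404,0). The shut chain to its grasp follows.

Run:
```python
from h import *
a=np.load("w4.npy"); c=cam("wrist",dict(ee_pos=a[:3],tool_rot=a[3:]))
e=px2w(c,(405*.7,307*.7),36); n=px2w(c,(405*.7,298*.7),18); f=px2w(c,(403.7*.7,0),18)
d=(f-n)/np.linalg.norm(f-n); yaw=np.degrees(np.arctan2(d[1],d[0])); m=e+95*d; m[2]=18
print(e,n,f,yaw,m)
plan([((m[0],m[1],100),90+yaw),((m[0],m[1],1.5),90+yaw),((m[0],m[1],140),90+yaw)])
```

```text
[368.5 204.4  36. ] [368.7 204.4  18. ] [530.9 156.1  18. ] -16.58250614987599 [459.54892698 177.28740337  18.        ]
[0.0949, -0.0028, 0.1173] [-0.0, -0.0002, -0.0007] -> [460. 177. 100.]
[0.0, 0.0, 0.1313] [-0.0, 0.0, -0.0] -> [460. 177.   2.]
[-0.0, -0.0, -0.1847] [-0.0, 0.0, -0.0] -> [460. 177. 140.]
```

Request:
jog_arm --increments '[[[0.0949,-0.0028,0.1173],[0,0,-0.0007],1],[[0.0949,-0.0028,0.1173],[0,0,-0.0007],1],[[0.0949,-0.0028,0.1173],[0,0,-0.0007],1],[[0.0949,-0.0028,0.1173],[0,0,-0.0007],1],[[0.0949,-0.0028,0.1173],[0,0,-0.0007],1]]'

```text
time_s: 10.6
ee_pos: [460.1, 175.3, 98.4]
tool_rot: [3.107, -0.46, -0.004]
ft_force: [-0.3, -0.1, -0.4]
grip_width: 0.999
finger_force: 0.0
```

Request:
jog_arm --increments '[[[0,0,0.04],[0,0,0],1],[[0,0,0.08],[0,0,0],1],[[0,0,0.11],[0,0,0],1],[[0,0,0.125],[0,0,0],1],[[0,0,0.1313],[0,0,0],1]]'

```text
time_s: 11.02
ee_pos: [459.1, 176.4, 0.7]
tool_rot: [3.108, -0.457, -0.001]
ft_force: [1.1, -0.1, -0.1]
grip_width: 1.0
finger_force: 0.0
```

Request:
jog_arm --increments '[[[0,0,0],[0,0,0],0.5],[[0,0,0],[0,0,0],0.1],[[0,0,0],[0,0,0],-0.3],[[0,0,0],[0,0,0],-1],[[0,0,0],[0,0,0],-1]]'

```text
time_s: 11.43
ee_pos: [460.0, 176.8, 2.2]
tool_rot: [-3.108, 0.456, -0.003]
ft_force: [-0.5, 0.2, 7.6]
grip_width: 0.396
finger_force: 58.9
```

Request:
jog_arm --increments '[[[0,0,0],[0,0,0],-1],[[0,0,0],[0,0,0],-1],[[0,0,0],[0,0,0],-1],[[0,0,0],[0,0,0],-1],[[0,0,0],[0,0,0],-1]]'

```text
time_s: 11.85
ee_pos: [460.1, 176.8, 2.2]
tool_rot: [-3.108, 0.456, -0.004]
ft_force: [-0.9, 0.7, 8.3]
grip_width: 0.396
finger_force: 58.9
```

Run:
```python
from h import *
s=ctrl.sense();print(s["ee_pos"],s["ft_force"])
p=s["ee_pos"]
plan([((p[0],p[1],150),73.2),((523.5,-149.1,160),73),((523.5,-149.1,75),73)])
```

```text
[460.06054726 176.83657153   2.2359733 ] [-0.85237392  0.68026958  8.26025713]
[0.0004, -0.0002, -0.197] [-0.0001, -0.0003, 0.0003] -> [460. 177. 150.]
[0.1033, 0.1958, -0.0067] [-0.0, -0.0, 0.0006] -> [492.  14. 155.]
[0.104, 0.1954, -0.0067] [-0.0, -0.0, -0.0] -> [ 524. -149.  160.]
[-0.0, 0.0, 0.1133] [-0.0, -0.0, -0.0] -> [ 524. -149.   75.]
```

Request:
jog_arm --increments '[[[0,0,-0.03],[0,0,0],-1],[[0,0,-0.08],[0,0,0],-1],[[0,0,-0.13],[0,0,0],-1],[[0,0,-0.18],[0,0,0],-1],[[0,0,-0.197],[0,0,0],-1]]'

```text
time_s: 12.27
ee_pos: [460.9, 177.0, 154.1]
tool_rot: [-3.106, 0.456, -0.013]
ft_force: [0.9, 0.2, -0.3]
grip_width: 0.398
finger_force: 60.5
```

Request:
jog_arm --increments '[[[0.0207,0.0392,0],[0,0,0],-1],[[0.0413,0.0783,0],[0,0,0],-1],[[0.062,0.1175,0],[0,0,0],-1],[[0.0826,0.1566,0],[0,0,0],-1],[[0.1033,0.1958,-0.0067],[0,0,0.0006],-1]]'

```text
time_s: 12.68
ee_pos: [490.9, 12.4, 153.6]
tool_rot: [-3.107, 0.462, 0.002]
ft_force: [0.8, 0.1, -1.2]
grip_width: 0.401
finger_force: 60.6
```

Request:
jog_arm --increments '[[[0.0207,0.0392,0],[0,0,0],-1],[[0.0413,0.0783,0],[0,0,0],-1],[[0.062,0.1175,0],[0,0,0],-1],[[0.0826,0.1566,0],[0,0,0],-1],[[0.104,0.1954,-0.0067],[0,0,0],-1]]'

```text
time_s: 13.1
ee_pos: [522.8, -150.5, 158.5]
tool_rot: [-3.107, 0.462, 0.002]
ft_force: [1.0, 0.5, -2.2]
grip_width: 0.402
finger_force: 60.6
```

Run:
```python
from h import *
ctrl.get_image("wrist")
s=ctrl.sense();print(s["ee_pos"],s["ft_force"])
plan([((523.5,-149.1,75),73),((523.5,-149.1,46),73)])
```

```text
[ 524.84073837 -156.25793448  159.81382114] [-0.08154206 -6.94939647 -0.06766733]
[-0.0049, -0.0089, 0.113] [0.0004, -0.0005, -0.0003] -> [ 524. -149.   75.]
[-0.0, -0.0, 0.0387] [0.0, -0.0, -0.0] -> [ 524. -149.   46.]
```

Run:
```python
from h import *
for i in range(3):
    im=ctrl.get_image("side"); s=ctrl.sense();print(s["time_s"],s["ee_pos"],s["ft_force"],s["grip_width"],s["joint_velocities"].round(3))
b=np.hstack([im[:,:,::-1][100:350,100:450]]);cv2.imwrite("pics/s5.png",cv2.resize(b,None,fx=2.2,fy=2.2,interpolation=cv2.INTER_CUBIC))
```

```text
13.2 [ 524.23219832 -153.38845921  159.40417328] [ 0.46064846  1.19403797 -1.36076958] 0.39926396578248263 [ 0.069 -0.026  0.077  0.024 -0.007  0.051]
13.25 [ 523.53865184 -150.95114693  159.00203461] [-0.2943908   0.04875452 -2.44469313] 0.40204289714579067 [ 0.049 -0.017  0.049  0.009  0.     0.015]
13.3 [ 523.11859015 -149.38002609  158.77533323] [-0.48539156  0.72989964 -0.78784115] 0.40069907630614404 [ 0.034 -0.011  0.025  0.003  0.     0.003]
```

View pics/s5.png

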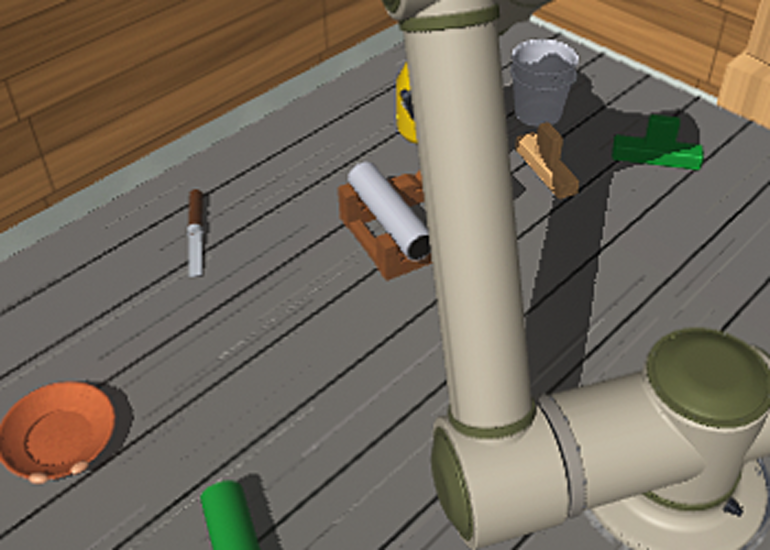

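The side view shows the thick tube seated in the cradle. The short sideways push has died out and the arm is back on target, so I'm lowering the thin tube.

Request:
jog_arm --increments '[[[0,0,0.02],[0,0,0],-1],[[0,0,0.05],[0,0,0],-1],[[0,0,0.08],[0,0,0],-1],[[0,0,0.1],[0,0,0],-1],[[0,0,0.112],[0,0,0],-1]]'

```text
time_s: 13.72
ee_pos: [522.5, -147.2, 73.2]
tool_rot: [-3.107, 0.46, 0.004]
ft_force: [0.2, 0.3, -2.1]
grip_width: 0.402
finger_force: 60.6
```

Request:
jog_arm --increments '[[[0,0,0.01],[0,0,0],-1],[[0,0,0.02],[0,0,0],-1],[[0,0,0.03],[0,0,0],-1],[[0,0,0.036],[0,0,0],-1],[[0,0,0.038],[0,0,0],-1]]'

```text
time_s: 14.13
ee_pos: [523.3, -149.0, 45.8]
tool_rot: [-3.107, 0.462, 0.001]
ft_force: [-0.1, 0.3, -0.8]
grip_width: 0.403
finger_force: 60.6
```

Run:
```python
from h import *
ctrl.get_image("wrist")
s,im=snap("wrist","w6.png");print(s["ee_pos"],s["ft_force"])
plan([((523.5,-149.1,40.7),73)])
cv2.imwrite("pics/w6b.png",cv2.resize(im,(800,600),interpolation=cv2.INTER_CUBIC))
```

```text
[ 523.36108924 -149.01832224   45.86331032] [ 0.02993853 -0.2470188  -1.85970287]
[-0.0, -0.0, 0.0074] [-0.0, -0.0, 0.0002] -> [ 524. -149.   41.]
```

View pics/w6b.png

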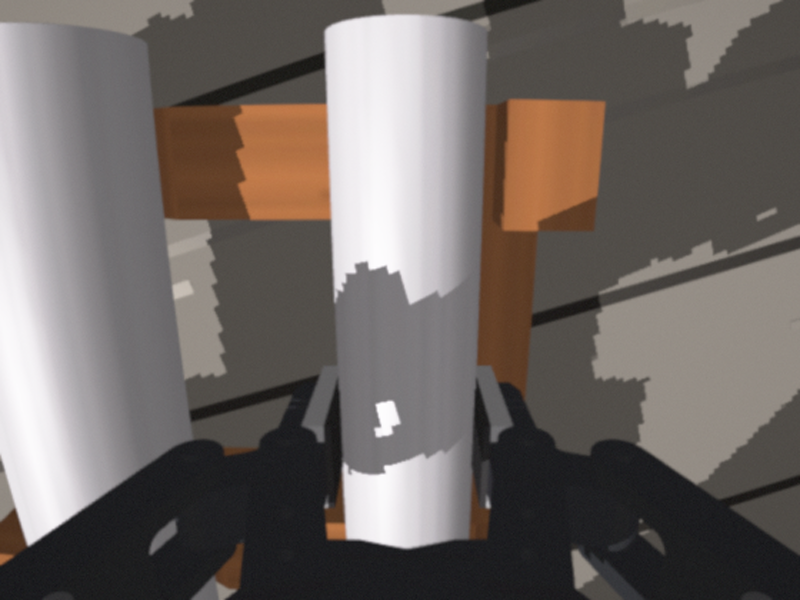

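The tubes are parallel, with far ends level at rows 20–40 and the thin tube over its notch. Last few millimetres now.

Request:
jog_arm --increments '[[[0,0,0.001],[0,0,0],-1],[[0,0,0.002],[0,0,0],-1],[[0,0,0.003],[0,0,0],-1],[[0,0,0.0037],[0,0,0],-1],[[0,0,0.0037],[0,0,0],-1]]'

```text
time_s: 14.65
ee_pos: [523.4, -149.1, 43.4]
tool_rot: [-3.107, 0.462, -0.0]
ft_force: [-0.4, 1.0, -1.5]
grip_width: 0.402
finger_force: 60.6
```

Request:
jog_arm --increments '[[[0,0,0.001],[0,0,0],-1],[[0,0,0.002],[0,0,0],-1],[[0,0,0.003],[0,0,0],-1],[[0,0,0.0034],[0,0,0],-1],[[0,0,0.0034],[0,0,0],-1]]'

```text
time_s: 15.07
ee_pos: [523.5, -149.1, 41.4]
tool_rot: [3.107, -0.462, 0.001]
ft_force: [-2.2, 1.5, 4.1]
grip_width: 0.401
finger_force: 61.4
```

Request:
jog_arm --increments '[[[0,0,0.0006],[0,0,0],-1],[[0,0,0.0008],[0,0,0],-1],[[0,0,0.0008],[0,0,0],-1],[[0,0,0.0008],[0,0,0],-1],[[0,0,0.0008],[0,0,0],-1]]'

```text
time_s: 15.48
ee_pos: [523.6, -149.1, 41.4]
tool_rot: [3.107, -0.462, 0.001]
ft_force: [-3.6, 2.2, 10.4]
grip_width: 0.408
finger_force: 61.9
```

Request:
jog_arm --increments '[[[0,0,0],[0,0,0],0],[[0,0,0],[0,0,0],0.1],[[0,0,0],[0,0,0],0.2],[[0,0,0],[0,0,0],0.2],[[0,0,0],[0,0,0],0.2]]'

```text
time_s: 15.9
ee_pos: [523.5, -149.1, 40.2]
tool_rot: [-3.107, 0.462, 0.0]
ft_force: [0.5, -0.4, -0.7]
grip_width: 0.601
finger_force: 0.0
```

Request:
jog_arm --increments '[[[0,0,-0.01],[0,0,0],0.2],[[0,0,-0.04],[0,0,0],0.2],[[0,0,-0.09],[0,0,0],0.2],[[0,0,-0.14],[0,0,0],0.4],[[0,0,-0.19],[0,0,0],1]]'

```text
time_s: 16.32
ee_pos: [523.1, -148.9, 185.0]
tool_rot: [-3.107, 0.462, 0.0]
ft_force: [0.9, -0.8, -0.3]
grip_width: 0.825
finger_force: 0.0
```

Run:
```python
from h import *
s=ctrl.sense();print(s["time_s"],s["ee_pos"],s["ft_force"])
plan([((405,-335,230),68)])
```

```text
16.3167 [ 523.07430402 -148.90779856  184.99827795] [ 0.89829997 -0.84432514 -0.3221701 ]
[-0.0392, 0.1416, -0.03] [-0.0, 0.0, 0.0141] -> [ 464. -242.  207.]
[-0.0265, 0.1445, -0.03] [-0.0, 0.0, 0.0] -> [ 405. -335.  230.]
```

Request:
jog_arm --increments '[[[-0.0392,0.1416,-0.03],[0,0,0.0141],1],[[-0.0392,0.1416,-0.03],[0,0,0.0141],1],[[-0.0392,0.1416,-0.03],[0,0,0.0141],1],[[-0.0392,0.1416,-0.03],[0,0,0.0141],1],[[-0.0392,0.1416,-0.03],[0,0,0.0141],1]]'

```text
time_s: 16.73
ee_pos: [463.9, -243.2, 206.1]
tool_rot: [3.083, -0.603, 0.001]
ft_force: [-0.7, 0.0, -0.3]
grip_width: 0.998
finger_force: 0.0
```

Request:
jog_arm --increments '[[[-0.0265,0.1445,-0.03],[0,0,0],1],[[-0.0265,0.1445,-0.03],[0,0,0],1],[[-0.0265,0.1445,-0.03],[0,0,0],1],[[-0.0265,0.1445,-0.03],[0,0,0],1],[[-0.0265,0.1445,-0.03],[0,0,0],1]]'

```text
time_s: 17.15
ee_pos: [405.4, -335.3, 227.8]
tool_rot: [-3.083, 0.601, -0.0]
ft_force: [-0.4, -0.1, -0.4]
grip_width: 1.002
finger_force: 0.0
```

Run:
```python
from h import *
s,im=snap("wrist","w7.png"); 
s,im=snap("wrist","w7.png"); c=cam("wrist",s); print(s["time_s"],s["ee_pos"],s["tool_rot"],c[3])
np.save("w7.npy",np.r_[s["ee_pos"],s["tool_rot"]])
cv2.imwrite("pics/w7b.png",cv2.resize(im,(800,600),interpolation=cv2.INTER_CUBIC))
```

```text
17.2 [ 405.78374596 -334.3694629   227.56189142] [-3.08307424e+00  5.98745888e-01  4.63401740e-04] [ 471.30696217 -361.20126664  370.97999307]
```

View pics/w7b.png

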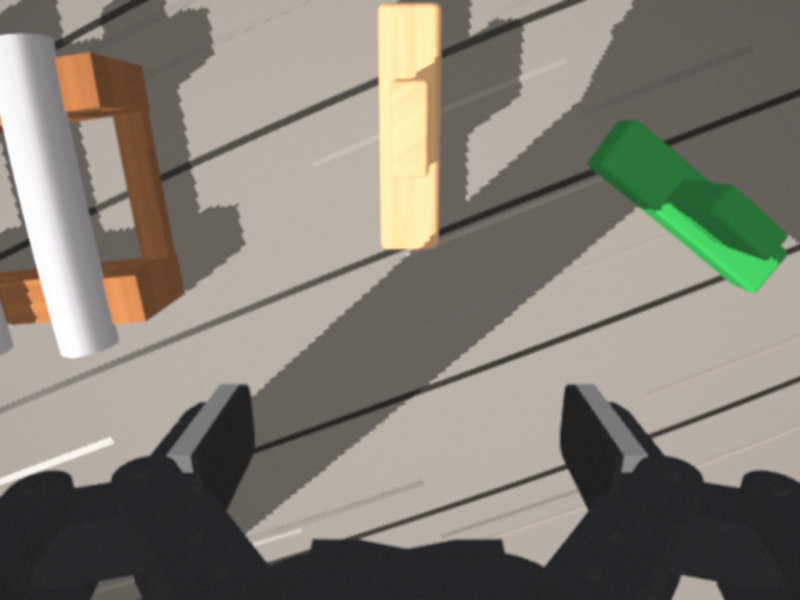

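The chock's foot is at (378,5), (440,5), (381,248) and (438,248), and its fin top at (391,80), (427,80), (392,177) and (427,177). The thin tube looks seated at the left.

Run:
```python
from h import *
from scipy.optimize import least_squares
a=np.load("w7.npy"); c=cam("wrist",dict(ee_pos=a[:3],tool_rot=a[3:]))
M=np.array([[75,19,30],[75,-19,30],[-75,19,30],[-75,-19,30],[25,10,86],[25,-10,86],[-25,10,86],[-25,-10,86]],float)
U=np.array([[378,5],[440,5],[381,248],[438,248],[391,80],[427,80],[392,177],[427,177]])*.7
def T(p,M):
    C,S=np.cos(p[2]),np.sin(p[2]); return M@np.array([[C,S,0],[-S,C,0],[0,0,1]])+[p[0],p[1],0]
r=least_squares(lambda p:(w2px(c,T(p,M))-U).ravel(),[477,-360,-.39])
x,y,w=r.x[0],r.x[1],np.degrees(r.x[2])
print(x,y,w,(w2px(c,T(r.x,M))-U).round(1).tolist())
# cradle re-check: thin tube ends seen here (top line z=74.5)
A,B=px2w(c,(27*.7,38*.7),67),px2w(c,(88*.7,350*.7),67);print("thin",(A+B)/2,np.degrees(np.arctan2(*(A-B)[1::-1])),np.linalg.norm(A-B))
plan([((x,y,130),90+w),((x,y,42),90+w),((x,y,190),90+w),((534.9,-111.8,200),73)])
```

```text
476.4970113181929 -364.58913385597253 -21.836843402500538 [[-0.9, -1.7], [0.6, -1.9], [-0.4, 1.6], [0.2, 1.5], [-0.9, -0.5], [1.4, -0.6], [-0.9, 1.1], [1.0, 1.0]]
thin [ 520.25 -155.25   67.  ] -19.26554421450112 187.60602335746043
[0.1025, 0.003, 0.1299] [-0.0001, 0.0001, -0.0002] -> [ 476. -365.  130.]
[0.0, 0.0, 0.1173] [-0.0, 0.0, -0.0] -> [ 476. -365.   42.]
[-0.0, -0.0, -0.1973] [-0.0, 0.0, -0.0] -> [ 476. -365.  190.]
[-0.0266, -0.1709, -0.0066] [-0.0, 0.0, -0.0135] -> [ 506. -238.  195.]
[-0.012, -0.1726, -0.0066] [-0.0, 0.0, 0.0] -> [ 535. -112.  200.]
```

Request:
jog_arm --increments '[[[0.1025,0.003,0.13],[0,0,0],1],[[0.1025,0.003,0.13],[0,0,0],1],[[0.1025,0.003,0.13],[0,0,0],1],[[0.1025,0.003,0.13],[0,0,0],1],[[0.1025,0.003,0.13],[0,0,0],1]]'

```text
time_s: 17.67
ee_pos: [476.7, -364.1, 127.9]
tool_rot: [-3.082, 0.594, 0.006]
ft_force: [0.6, 0.2, 1.1]
grip_width: 1.001
finger_force: 0.0
```

Request:
jog_arm --increments '[[[0,0,0.04],[0,0,0],1],[[0,0,0.08],[0,0,0],1],[[0,0,0.105],[0,0,0],0.6],[[0,0,0.117],[0,0,0],0.2],[[0,0,0.117],[0,0,0],0]]'

```text
time_s: 18.08
ee_pos: [475.7, -365.1, 42.5]
tool_rot: [-3.083, 0.598, 0.001]
ft_force: [-0.2, 0.7, 0.9]
grip_width: 0.603
finger_force: 0.0
```

Request:
jog_arm --increments '[[[0,0,0],[0,0,0],-0.2],[[0,0,0],[0,0,0],-0.4],[[0,0,0],[0,0,0],-1],[[0,0,0],[0,0,0],-1],[[0,0,0],[0,0,0],-1]]'

```text
time_s: 18.5
ee_pos: [476.4, -366.4, 44.3]
tool_rot: [3.082, -0.599, 0.004]
ft_force: [-0.5, 2.3, 7.7]
grip_width: 0.229
finger_force: 61.7
```

Request:
jog_arm --increments '[[[0,0,0],[0,0,0],-1],[[0,0,0],[0,0,0],-1],[[0,0,0],[0,0,0],-1],[[0,0,0],[0,0,0],-1],[[0,0,0],[0,0,0],-1]]'

```text
time_s: 18.92
ee_pos: [476.4, -366.5, 44.3]
tool_rot: [3.082, -0.599, 0.004]
ft_force: [-0.8, 1.3, 6.7]
grip_width: 0.23
finger_force: 61.7
```

Run:
```python
from h import *
s=ctrl.sense();print(s["ee_pos"],s["tool_rot"],s["ft_force"],s["grip_width"]); p=s["ee_pos"]
print("sprayer base",px2w(cam("side"),(294,158),5))
plan([((p[0],p[1],190),68.2),((425,-290,190),68.2),((440,-112,190),73),((534.9,-111.8,170),73)])
```

```text
[ 476.41876686 -366.46392311   44.33540524] [ 3.08236414 -0.59881904  0.00372222] [-0.82658525  1.30136175  6.7000846 ] 0.229702668109244
sprayer base [ 701.9 -311.5    5. ]
[0.0005, 0.0002, -0.1942] [0.0002, -0.0004, -0.0005] -> [ 476. -366.  190.]
[-0.1015, -0.0692, -0.0] [-0.0, -0.0, -0.0] -> [ 425. -290.  190.]
[-0.0696, -0.2278, 0.0] [-0.0, -0.0, -0.0134] -> [ 440. -112.  190.]
[0.1209, -0.0372, 0.0267] [-0.0, -0.0, 0.0] -> [ 535. -112.  170.]
```

Request:
jog_arm --increments '[[[0,0,-0.03],[0,0,0],-1],[[0,0,-0.08],[0,0,0],-1],[[0,0,-0.13],[0,0,0],-1],[[0,0,-0.17],[0,0,0],-1],[[0,0,-0.194],[0,0,0],-1]]'

```text
time_s: 19.33
ee_pos: [476.3, -366.6, 192.4]
tool_rot: [3.08, -0.599, 0.007]
ft_force: [-0.9, -0.1, -1.9]
grip_width: 0.227
finger_force: 60.5
```

Request:
jog_arm --increments '[[[-0.02,-0.014,0],[0,0,0],-1],[[-0.04,-0.028,0],[0,0,0],-1],[[-0.06,-0.042,0],[0,0,0],-1],[[-0.08,-0.056,0],[0,0,0],-1],[[-0.1015,-0.0692,0],[0,0,0],-1]]'

```text
time_s: 19.75
ee_pos: [424.1, -288.6, 188.4]
tool_rot: [3.084, -0.599, 0.001]
ft_force: [1.3, 0.0, -2.0]
grip_width: 0.232
finger_force: 60.4
```

Request:
jog_arm --increments '[[[-0.014,-0.0456,0],[0,0,-0.0027],-1],[[-0.028,-0.0911,0],[0,0,-0.0054],-1],[[-0.042,-0.1367,0],[0,0,-0.008],-1],[[-0.0557,-0.1822,0],[0,0,-0.0107],-1],[[-0.0696,-0.2278,0],[0,0,-0.0134],-1]]'

```text
time_s: 20.17
ee_pos: [439.9, -109.9, 188.6]
tool_rot: [3.106, -0.468, 0.001]
ft_force: [0.2, -0.0, -2.0]
grip_width: 0.225
finger_force: 60.4
```

Request:
jog_arm --increments '[[[0.024,-0.0074,0],[0,0,0],-1],[[0.048,-0.0149,0],[0,0,0],-1],[[0.0725,-0.0223,0.01],[0,0,0],-1],[[0.0967,-0.03,0.02],[0,0,0],-1],[[0.1209,-0.0372,0.0267],[0,0,0],-1]]'

```text
time_s: 20.58
ee_pos: [535.8, -111.3, 167.8]
tool_rot: [3.106, -0.469, -0.0]
ft_force: [0.4, -0.2, -1.7]
grip_width: 0.229
finger_force: 60.7
```

Run:
```python
from h import *
ctrl.get_image("wrist"); s,im=snap("wrist","w8.png")
print(s["ee_pos"],s["tool_rot"],s["ft_force"],s["grip_width"])
np.save("w8.npy",np.r_[s["ee_pos"],s["tool_rot"]])
plan([((534.9,-111.8,128),73),((534.9,-111.8,95),73)])
# silhouette edges of tubes (bright/grey low-saturation vs wood/deck) in several rows
h=cv2.cvtColor(im,cv2.COLOR_BGR2HSV)
for r in (60,90,120,150,180,210,240):
    row=im[r].astype(int); g=np.abs(np.diff(row,axis=0)).sum(1)
    print(r,[(int(i),int(g[i])) for i in np.where(g>45)[0]])
```

```text
[ 538.22254686 -111.54947775  166.89345753] [-3.10613282e+00  4.68435514e-01 -1.44161954e-03] [ 0.09489746  0.51312315 -3.96903684] 0.2292384652024188
[-0.002, 0.001, 0.0523] [-0.0, 0.0, -0.0004] -> [ 535. -112.  128.]
[0.0, 0.0, 0.044] [-0.0, 0.0, 0.0] -> [ 535. -112.   95.]
60 [(362, 54), (363, 85), (554, 57), (557, 52)]
90 [(170, 93), (171, 216), (172, 84), (320, 51), (321, 64), (322, 78), (323, 58), (326, 172), (327, 96), (371, 54), (497, 60), (498, 106)]
120 [(134, 51), (135, 49), (163, 106), (164, 59), (172, 152), (173, 228), (174, 118), (238, 58), (239, 98), (240, 58), (369, 46), (370, 65), (452, 62), (453, 111)]
150 [(71, 46), (166, 54), (175, 126), (176, 93), (239, 70), (240, 94), (241, 51), (317, 48), (318, 54), (319, 80), (368, 51), (448, 71), (449, 96)]
180 [(168, 54), (169, 49), (177, 95), (178, 141), (240, 68), (241, 103), (308, 50), (309, 60), (366, 59), (367, 54), (445, 105), (446, 54)]
210 [(171, 67), (179, 60), (180, 125), (181, 78), (241, 69), (242, 97), (262, 89), (263, 105), (264, 56), (364, 49), (365, 63), (405, 56), (426, 65), (429, 48), (433, 49), (438, 62), (439, 53), (553, 60), (554, 100)]
240 [(59, 50), (60, 47), (174, 64), (182, 97), (183, 135), (242, 68), (243, 102), (255, 50), (256, 153), (257, 111), (363, 61), (526, 62), (527, 74)]
```

Run:
```python
from h import *
a=np.load("w8.npy"); c=cam("wrist",dict(ee_pos=a[:3],tool_rot=a[3:]))
C0=np.array([535.22,-110.82,0]); t=np.radians(-17.01)
X=np.array([np.cos(t),np.sin(t),0]);Y=np.array([-np.sin(t),np.cos(t),0]);Z=np.array([0,0,1.])
def sil(yc,zc,r,name):
    o=c[3]-C0; v=np.array([o@Y-yc,o[2]-zc]); D=np.hypot(*v); b=np.arctan2(v[1],v[0]); al=np.arccos(r/D)
    for sg in (1,-1):
        y,z=yc+r*np.cos(b+sg*al),zc+r*np.sin(b+sg*al)
        P=np.array([C0+s*X+y*Y+z*Z for s in np.linspace(-95,95,60)]); u=w2px(c,P); i=np.argsort(u[:,1])
        print(name,[float(np.round(np.interp(q,u[i,1],u[i,0],left=np.nan,right=np.nan),1)) for q in (90,120,150,180,210,240)])
sil(47,59.4,25,"thick"); sil(-40,56.5,18,"thin")
# foot as gripped
p,tr=a[:3],R.from_rotvec(a[3:]).as_matrix()
for zz in(-44.3,-14.3):
  for sy in (19,-19):
    P=np.array([p+s*tr[:,0]+sy*tr[:,1]+zz*Z for s in np.linspace(20,75,12)]);u=w2px(c,P);print("foot",zz,sy,u[::-4].round(0).tolist())
im=cv2.imread("pics/w8.png")
for r in (120,180): print(r,[im[r,q].tolist() for q in (120,150,168,200,260,300,345,365,380,400,430,445,460,480)])
```

```text
thick [251.0, 251.7, 252.4, 253.2, 254.0, 254.9]
thick [173.4, 175.5, 177.7, 180.1, 182.5, 185.1]
thin [372.7, 371.2, 369.6, 367.9, 366.1, 364.2]
thin [317.7, 317.2, 316.7, 316.1, 315.5, 314.8]
foot -44.3 19 [[323.0, 91.0], [322.0, 132.0], [321.0, 171.0]]
foot -44.3 -19 [[246.0, 91.0], [247.0, 132.0], [248.0, 171.0]]
foot -14.3 19 [[331.0, 89.0], [329.0, 138.0], [328.0, 184.0]]
foot -14.3 -19 [[238.0, 89.0], [239.0, 138.0], [241.0, 184.0]]
120 [[151, 160, 168], [78, 127, 196], [39, 61, 90], [251, 250, 251], [161, 226, 252], [165, 229, 253], [145, 142, 145], [130, 128, 130], [37, 58, 89], [44, 69, 104], [82, 87, 91], [82, 87, 93], [151, 160, 167], [150, 158, 166]]
180 [[149, 158, 166], [151, 159, 168], [144, 157, 173], [254, 254, 254], [160, 224, 251], [165, 229, 253], [140, 137, 139], [127, 126, 130], [46, 69, 106], [37, 41, 44], [79, 85, 90], [98, 104, 110], [152, 160, 168], [151, 161, 167]]
```

Run:
```python
from h import *
ctrl.get_image("wrist");ctrl.get_image("wrist");s=ctrl.sense()
print(s["ee_pos"],s["tool_rot"],s["ft_force"],s["grip_width"])
plan([((535.1,-111.0,128),73),((535.1,-111,97),73)])
```

```text
[ 534.80470554 -111.44054586  168.04162059] [-3.10643724e+00  4.68434382e-01  9.79083482e-04] [-0.54084539  0.10511562 -1.55235914] 0.22830660419629414
[0.0002, -0.0007, 0.0534] [0.0, 0.0001, -0.0004] -> [ 535. -111.  128.]
[-0.0, -0.0, 0.0413] [0.0, -0.0, -0.0] -> [ 535. -111.   97.]
```

Request:
jog_arm --increments '[[[0,-0.0007,0.015],[0,0,-0.0004],-1],[[0,-0.0007,0.03],[0,0,-0.0004],-1],[[0,-0.0007,0.043],[0,0,-0.0004],-1],[[0,-0.0007,0.05],[0,0,-0.0004],-1],[[0,-0.0007,0.0534],[0,0,-0.0004],-1]]'

```text
time_s: 21.2
ee_pos: [534.7, -111.0, 127.6]
tool_rot: [-3.107, 0.465, 0.002]
ft_force: [-0.1, 0.7, -2.6]
grip_width: 0.225
finger_force: 60.7
```

Request:
jog_arm --increments '[[[0,0,0.007],[0,0,0],-1],[[0,0,0.014],[0,0,0],-1],[[0,0,0.02],[0,0,0],-1],[[0,0,0.024],[0,0,0],-1],[[0,0,0.026],[0,0,0],-1]]'

```text
time_s: 21.62
ee_pos: [535.2, -111.0, 108.0]
tool_rot: [-3.107, 0.465, 0.001]
ft_force: [0.1, -0.1, -2.4]
grip_width: 0.226
finger_force: 60.7
```

Request:
jog_arm --increments '[[[0,0,0.004],[0,0,0],-1],[[0,0,0.008],[0,0,0],-1],[[0,0,0.012],[0,0,0],-1],[[0,0,0.015],[0,0,0],-1],[[0,0,0.016],[0,0,0],-1]]'

```text
time_s: 22.03
ee_pos: [535.2, -111.0, 96.1]
tool_rot: [-3.107, 0.465, 0.001]
ft_force: [0.6, 0.1, -1.5]
grip_width: 0.227
finger_force: 60.7
```

No contact yet. Contact is expected at about z = 89.3, so I'm going down slowly.

Request:
jog_arm --increments '[[[0,0,0.002],[0,0,0],-1],[[0,0,0.004],[0,0,0],-1],[[0,0,0.006],[0,0,0],-1],[[0,0,0.007],[0,0,0],-1],[[0,0,0.007],[0,0,0],-1]]'

```text
time_s: 22.45
ee_pos: [535.2, -111.1, 91.1]
tool_rot: [-3.107, 0.465, 0.0]
ft_force: [-0.2, 1.2, -2.6]
grip_width: 0.228
finger_force: 60.7
```

Request:
jog_arm --increments '[[[0,0,0.0005],[0,0,0],-1],[[0,0,0.001],[0,0,0],-1],[[0,0,0.0015],[0,0,0],-1],[[0,0,0.002],[0,0,0],-1],[[0,0,0.002],[0,0,0],-1]]'

```text
time_s: 22.87
ee_pos: [535.3, -111.1, 89.7]
tool_rot: [-3.107, 0.465, 0.0]
ft_force: [-1.0, -1.2, -1.8]
grip_width: 0.225
finger_force: 60.7
```

Request:
jog_arm --increments '[[[0,0,0.0005],[0,0,0],-1],[[0,0,0.001],[0,0,0],-1],[[0,0,0.0013],[0,0,0],-1],[[0,0,0.0013],[0,0,0],-1],[[0,0,0.0013],[0,0,0],-1]]'

```text
time_s: 23.28
ee_pos: [535.3, -111.0, 89.4]
tool_rot: [3.107, -0.465, 0.001]
ft_force: [-2.8, 1.4, 4.5]
grip_width: 0.224
finger_force: 61.7
```

Request:
jog_arm --increments '[[[0,0,0.0005],[0,0,0],-1],[[0,0,0.001],[0,0,0],-1],[[0,0,0.001],[0,0,0],-1],[[0,0,0.001],[0,0,0],-1],[[0,0,0.001],[0,0,0],-1]]'

```text
time_s: 23.7
ee_pos: [535.2, -111.0, 89.3]
tool_rot: [3.107, -0.465, 0.001]
ft_force: [-4.7, 1.1, 11.8]
grip_width: 0.222
finger_force: 62.6
```

It touched down exactly at z = 89.3. Releasing and retreating.

Request:
jog_arm --increments '[[[0,0,0],[0,0,0],-0.4],[[0,0,0],[0,0,0],-0.2],[[0,0,0],[0,0,0],0],[[0,0,0],[0,0,0],0],[[0,0,0],[0,0,0],0]]'

```text
time_s: 24.12
ee_pos: [535.3, -111.1, 87.9]
tool_rot: [-3.107, 0.465, 0.0]
ft_force: [-0.8, -0.8, -0.4]
grip_width: 0.499
finger_force: 0.0
```

Request:
jog_arm --increments '[[[0,0,-0.01],[0,0,0],0],[[0,0,-0.04],[0,0,0],0],[[0,0,-0.09],[0,0,0],0],[[0,0,-0.14],[0,0,0],0.4],[[0,0,-0.19],[0,0,0],1]]'

```text
time_s: 24.53
ee_pos: [534.9, -110.9, 232.7]
tool_rot: [-3.107, 0.465, 0.0]
ft_force: [-0.1, 0.3, -0.5]
grip_width: 0.767
finger_force: 0.0
```

Request:
jog_arm --increments '[[[-0.05,0,-0.01],[0,0,0],1],[[-0.1,0,-0.02],[0,0,0],1],[[-0.15,0,-0.03],[0,0,0],1],[[-0.15,0,-0.04],[0,0,0],1],[[-0.15,0,-0.04],[0,0,0],1]]'

```text
time_s: 24.95
ee_pos: [427.0, -77.8, 262.7]
tool_rot: [3.106, -0.465, 0.006]
ft_force: [-0.0, -0.7, 1.3]
grip_width: 1.002
finger_force: 0.0
```

Run:
```python
from h import *
ctrl.get_image("wrist"); s,im=snap("wrist","w9.png"); c=cam("wrist",s)
print(s["time_s"],s["ee_pos"],s["ft_force"],s["grip_width"])
t0=cv2.imread("pics/top0.png"); _,t1=snap("top","top9.png"); _,_=snap("side","side9.png")
# overlay check: predicted outlines vs picture
C0=np.array([535.22,-110.82,0]); t=np.radians(-17.01)
X=np.array([np.cos(t),np.sin(t),0]);Y=np.array([-np.sin(t),np.cos(t),0]);Z=np.array([0,0,1.])
W=lambda q:C0+q[0]*X+q[1]*Y+q[2]*Z
Q=dict(fin=[(x,y-1,131) for x in(25,-25) for y in(10,-10)],foot=[(x,y-1,75) for x in(75,-75) for y in (19,-19)],thick=[(x,47,84.4) for x in(95,-95)],thin=[(x,-40,74.5) for x in(95,-95)])
for k,v in Q.items(): print(k,w2px(c,[W(q) for q in v]).round(0).tolist())
# bystander change in top picture: sprayer/buckets/saucer/widger boxes (800x600 px)
for n,(a,b,e,f) in dict(saucer=(130,215,220,305),widger=(300,140,375,225),sprayer=(500,175,590,245),buckets=(585,225,665,295)).items():
    g=[int(x*.7) for x in (a,b,e,f)]; A,B=[i[g[1]:g[3],g[0]:g[2]].astype(np.float32).mean(2) for i in (t0,t1)]
    print(n,np.abs(A-B).mean().round(1),[np.round(q,2) for q in cv2.phaseCorrelate(A,B)])
h=cv2.cvtColor(im,cv2.COLOR_BGR2HSV)
for r in range(40,260,20): 
    g=np.abs(np.diff(im[r].astype(int),axis=0)).sum(1); print(r,[int(i) for i in np.where((g>60)&(g>=np.r_[0,g[:-1]])&(g>=np.r_[g[1:],0]))[0]])
```

```text
25.0 [427.92506786 -78.25050101 261.7584427 ] [ 0.61830003 -0.53655945  0.33071094] 0.9986859253361977
fin [[271.0, 1.0], [300.0, 1.0], [271.0, 76.0], [300.0, 76.0]]
foot [[262.0, -46.0], [309.0, -46.0], [264.0, 139.0], [307.0, 139.0]]
thick [[223.0, -77.0], [231.0, 163.0]]
thin [[334.0, -72.0], [329.0, 161.0]]
saucer 2.6 [array([0.  , 0.06]), np.float64(1.06)]
widger 2.9 [array([0.  , 0.05]), np.float64(0.96)]
sprayer 2.8 [array([ 0.02, -0.05]), np.float64(1.03)]
buckets 17.3 [array([0.01, 0.05]), np.float64(0.74)]
40 [200, 261, 296, 388, 451, 533]
60 [16, 201, 261, 296, 323, 348, 388]
80 [201, 262, 304, 311, 347, 385, 413]
100 [203, 262, 304, 311, 410]
120 [196, 203, 262, 303, 304, 310, 352]
140 [197, 205, 306, 351, 536]
160 [56, 206, 307, 523]
180 [1]
200 []
220 [453]
240 [530]
```

The overlay matches: the foot edge is at column 262 (predicted 263), both tubes end near row 162, and none of the bystanders has shifted in the top picture. Handing in.

```bash
python3 -c "
from rig import ctrl
print(ctrl.sign_off())"
```

```text
the job is handed in; nothing more can be done
None
```

The job is handed in at about 25 s: both tubes are lowered into their notches, the chock stands centred between them, everything is released, and the top camera shows no shift in the bystanders.

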